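# Fit the stencil and hold it over the cake for dusting

### The arm

A 6-joint arm with a two-finger parallel gripper is mounted at the origin on a cart in front of the work surface, level with it; the furniture and walls round the work are solid. World frame = base frame: x ahead of the robot, y to its left, z up, the work surface at z = 0. Lengths are in m, angles in rad, forces in N, time in s.
With the tool pointing down it reaches from about 0.35 to 0.775 m from the base axis. Payload 5.5 kg.
Tool frame: the origin (TCP) lies where the fingers leave the gripper's body, on its centre line; the fingertips stand env.tip_reach ahead of it and the grasp point (between the pads) lies 54 mm ahead of it (env.tip_reach is the distance from the TCP to the fingertips, in m); z points along the fingers, y is the line along which they close (so a half turn about z gives the same grasp; the last joint's range is limited). The gripper opens to 85 mm and grips with 20 to 120 N. Pads are 22 mm wide; open, the fingers measure 114 mm over their backs; the gripper's body (76 mm by 85 mm) begins 54 mm behind the grasp point. The pads swing forward as they close: fully open they stand 13 mm farther back than shut.
Start: joints at [0.964, 0.313, 0.046, 1.304, 0, 1.431], TCP at [0.259, 0.514, 0.304] pointing down, gripper open.
Joint ranges: [-2.76, 2.76], [-0.86, 1.69], [-1.03, 1.26], [-2.2, 2.34], [-1.47, 1.5], [-3.14, 3.14]. Speed limits (rad/s): [2.57, 2.57, 3.14, 3.14, 3.14, 3.14].

### API

Orientations are given as a unit quaternion [w, x, y, z].
In Python, from workcell import status, optics, hand_in, env gives the robot as it stands.
- The arm moves only by the shell command python3 -m handwheel 'ROWS' [FORCE]. ROWS is a JSON object whose one key "deltas" holds a list of rows, each a list of 5 numbers: the opening, from -1 (shut) to 1 (fully open), then the shift along the tool's x, y, z in units of 40 mm (1.0 is 40 mm), then the turn about the tool's z in units of 10 degrees (1.0 is 10 degrees). In form: {"deltas": [[jaw, x, y, z, roll], ...]}. A call has 1 to 20 rows; each row shifts and turns the commanded pose from where the row before left it, along the tool's axes as they then stand; what a row does not reach is not made up. A row lasts 1/8 s, in which the tool goes at most 62.5 mm and 10.7 degrees, less where a joint would pass 70% of its speed; a pose out of reach is approached as far as the arm can. A call is refused whole if a number of a shift passes 1 or a number of a turn 1, either way. A call with a gripper value outside its range is refused whole. The fingers move at their own pace and stop on an object; FORCE is the grip in N (left out, the last holds). Time passes only in rows, so rows that do not move let the fingers close. It gives the time, the measured TCP pose, the force, the opening and the grip force at its end, in the units of the state.
- status.get_state(): the state, without advancing time (a new reading comes with each control period).
- optics.read_camera(name): name is "scene" or "top" or "wrist"; returns a dict with "frame" (480x640x3 uint8, red, green, blue), "depth" (480x640 float32, m along the optical axis (not along the pixel's ray), 0 where there is no reading), "vfov" (degrees; the focal length in pixels is half the picture's height over the tangent of half this angle, whatever the lens; pixels are square), "cx", "cy" (the principal point, pixels), "k1" (the pictures are not rectified: a ray, as slopes to the right and down, at radius r is drawn at 1 + k1 r^2 times it, then the intrinsics apply), "origin" and "attitude" of the camera in the world. Camera axes: x right, y down, z forward; pixel columns grow to the right and rows downward; lengths in m; the calibration is good to about 2 mm. A picture is of the moment at which its call begins.
- hand_in(): hands the job in; it is judged then, once.
The state is a dict: "clock": time; "joint_pos": joint angles; "qvel": joint speeds; "tau": joint torques, N m; "tcp_pos": TCP position; "orientation": TCP orientation; "wrist_force": force on the tool from outside, world axes, zero at the start; "ft_torque": the same for the moment, N m; "finger_gap": finger opening in m; "grip_force": force on a finger pad.
Only numpy, scipy, OpenCV 4.12 (cv2) and the standard library are available. Lean on these libraries where they do the work, as an engineer would, in place of code of your own. Each camera call takes 0.05 s, during which the arm holds its last target. There are 200 camera calls.

### The job

Slide the stencil plate fully home into the slot of the stencil holder. Then pick the holder up by its grip, carry it over the row of jars to the little cake, and finish while still holding it there: level, centred over the cake and squared up lengthwise with it, about 1 cm above the icing, so that the cook can dust sugar through it. Nothing may touch the cake or its plate, and the shaker and the two jars must stay where they stand.

Things in the scene. Friction and masses are not known exactly. Their poses are not given: they have to be found in the camera images.
- stencil_holder: Loose dark steel channel frame lying flat, 0.22 kg; slides if pushed. Origin: underside, middle of its window; z up, x towards the slot's open mouth. Side rails: x -42 to 42 mm, 73 mm wide over all, 11.5 mm high. Slot 63 mm wide, z 3 to 9.5 mm, end stop at x -38 mm. A foot under the grip ends at x -78 mm.
- holder_mouth (a point): Middle of the slot's mouth: holder x 42, y 0, z 6 mm; axes as the holder's. Flared guides lead in from x 42 to 53 mm, spreading to y +-40 mm and z 14 mm.
- holder_grip (a point): Middle of the holder's black upright grip: holder x -60, y 0, z 50 mm; axes as the holder's. The grip is 30 mm long along x, 12 mm thick along y, and rises from z 11.5 to 66 mm.
- stencil: Loose steel plate pierced with diamonds, 74 (x) by 60 (y) mm, 4 mm thick, 0.05 kg, lying flat. Origin: underside, middle of the plate; z up. Enters the slot with x along the holder's x, tab last, moving to the holder's -x. Home: its origin is within 1.5 mm of the holder's in x, y and 3 mm higher, tab outside the mouth. No latch: friction keeps it in while level.
- stencil_tab (a point): Middle of the plate's black upright tab: plate x 58, y 0, z 45 mm; axes as the plate's. The tab is 22 mm long along x, 10 mm thick along y, rises to z 60 mm, and stands on a 26 mm wide tongue that reaches x 70 mm.
- cake: Small oblong layer cake on an oblong white plate, loose, 0.7 kg together. Origin: centre of the plate's underside, z up, x along the cake's long side. Plate 122 by 98 mm, rim 10 mm high; cake 84 mm (x) by 60 mm (y). The holder may hover either way round (its x along or against the cake's x).
- cake_top (a point): Centre of the cake's flat iced top, 50 mm above the worktop, axes as the cake's.
- shaker: Glass shaker with a grey top, 44 mm across, 90 mm high, standing in the row between holder and cake, loose; origin centre of its underside.
- jar_a: Spice jar with a flat lid, 42 mm across, 96 mm high, standing in the same row, loose; origin centre of its underside.
- jar_b: Slightly thicker spice jar with a flat lid, 47 mm across, 97 mm high, standing in the same row, loose; origin centre of its underside.
Mind the look-alikes: they are no part of the job. Leave any green or red look-alike of the stencil alone.

How it is judged:
On the way:
1. the stencil plate is fully home in the holder's slot (x of stencil in the frame of stencil_holder between -0.006 and 0.004 m and y of stencil in the frame of stencil_holder between -0.005 and 0.005 m and z of stencil in the frame of stencil_holder between 0.001 and 0.008 m and angle between the x axis of stencil and the x axis of stencil_holder, either way round below 0.07 rad and angle between the z axis of stencil and the z axis of stencil_holder, either way round below 0.07 rad), for 0.2 s.
At the end, for the whole second after the job is handed in: Held by the fingers alone and still: holder underside 3 to 18 mm above the icing, centre within 8 mm along and across the cake, long axes within 0.1 rad, tilt under 0.08 rad, stencil within 4 mm of home; nothing touches the cake; cake within 15 mm, jars upright within 20 mm of their start (all of step 1 and x of stencil_holder in the frame of cake_top between -0.008 and 0.008 m and y of stencil_holder in the frame of cake_top between -0.008 and 0.008 m and z of stencil_holder in the frame of cake_top between 0.003 and 0.018 m and angle between the x axis of stencil_holder and the x axis of cake, either way round below 0.1 rad and angle between stencil_holder's own z axis and vertical below 0.08 rad and contact force between the fingers and stencil_holder above 1 N and contact force between each of stencil_holder, stencil and cake below 0.05 N and contact force between stencil_holder and shaker below 0.05 N and contact force between stencil_holder and jar_a below 0.05 N and contact force between stencil_holder and jar_b below 0.05 N and linear speed of stencil_holder below 0.02 m/s and angle between cake's own z axis and vertical below 0.1 rad and distance of cake from where it was at the start of the episode below 0.015 m and distance of each of shaker, jar_a, jar_b from where it was at the start of the episode below 0.02 m and angle between each of shaker, jar_a, jar_b's own z axis and vertical below 0.2 rad); the arm keeps its last pose, push and grip.
It fails at once if the holder, the stencil or the robot touches the cake or its plate (contact force between any of stencil_holder, stencil, the arm, the fingers and cake above 0.3 N).
It fails at once if the shaker or a jar is shifted by more than 2 cm or knocked over (distance of any of shaker, jar_a, jar_b from where it was at the start of the episode above 0.02 m or angle between any of shaker, jar_a, jar_b's own z axis and vertical above 0.3 rad).
It also fails if it takes over 67 s, if anything falls off the work surface, if the arm or the gripper's body presses on something with over 40 N, if the wrist force passes 120 N, or if a joint passes its speed limit or range.

## Working session

There is one attempt and no reset: what is moved stays moved. The work goes in short steps, Python scripts to look and compute and a shell command to move; the robot and the scene stay as the last step left them, time stands still between calls to the robot, and variables do not carry over. Pictures are saved under pics/ and viewed, at most 10 in all, crops included, and the job is handed in when it is done.

```bash
ls; mkdir -p pics; cat > h.py <<'E'
import numpy as np, cv2, json
from scipy.spatial.transform import Rotation as R
from workcell import status, optics, hand_in, env
def rot(q): return R.from_quat([q[1],q[2],q[3],q[0]]).as_matrix()
def cam(n):
    c=optics.read_camera(n); a=np.array(c['attitude'],float)
    c['R']=rot(a) if a.size==4 else a.reshape(3,3); c['o']=np.array(c['origin']); c['f']=240/np.tan(np.radians(c['vfov'])/2); return c
def rays(c,uv):
    K=np.array([[c['f'],0,c['cx']],[0,c['f'],c['cy']],[0,0,1]])
    p=cv2.undistortPoints(np.asarray(uv,float).reshape(-1,1,2),K,np.array([c['k1'],0,0,0,0.])).reshape(-1,2)
    return np.c_[p,np.ones(len(p))]
def cloud(c):
    v,u=np.mgrid[:480,:640]
    d=c['depth'].reshape(-1,1)
    P=c['o']+(rays(c,np.c_[u.ravel(),v.ravel()])*d)@c['R'].T
    P[d[:,0]==0]=np.nan
    return P.reshape(480,640,3)
def onz(c,uv,z):
    d=rays(c,uv)@c['R'].T
    return c['o']+d*((z-c['o'][2])/d[:,2])[:,None]
def save(c,n): cv2.imwrite('pics/'+n,c['frame'][:,:,::-1])
E
python3 - <<'E'
from h import *
import pickle
for n in ('scene','top','wrist'):
    c=cam(n); save(c,n+'0.png'); pickle.dump(c,open(n+'0.pkl','wb')); print(n,c['o'],c['R'].round(3).tolist(),c['f'],c['k1'],c['cx'],c['cy'])
print(status.get_state(),env.tip_reach)
E
```

```text
pics
scene [-0.34853575  0.09009857  0.66651966] [[-0.426, -0.494, 0.758], [-0.905, 0.226, -0.361], [0.007, -0.839, -0.544]] 618.4832776027947 -0.1276557276837099 327.4940932207346 239.36368410791354
top [ 0.33390714 -0.3318735   0.89596016] [[-0.006, -0.989, 0.151], [-1.0, 0.006, 0.001], [-0.002, -0.151, -0.989]] 459.72327368508195 0.0020612634988789835 320.0593824454252 248.50362924366453
wrist [0.1899268  0.5468689  0.37368682] [[0.449, 0.851, 0.271], [0.893, -0.427, -0.138], [-0.002, 0.304, -0.953]] 344.6438825542976 -0.03377843494453347 320.40459704118643 239.53009491844062
{'clock': 0.15, 'joint_pos': array([9.64409290e-01, 3.13831422e-01, 4.52374869e-02, 1.30364419e+00,
       1.00030254e-05, 1.43125045e+00]), 'qvel': array([ 0.00147941, -0.00349045,  0.00424892, -0.00071419, -0.00057378,
        0.00120506]), 'tau': array([ 2.12423707e-03, -4.81065166e+01,  2.98815805e+01,  1.39022351e-02,
       -4.85690839e-05, -1.19192745e-05]), 'tcp_pos': array([0.25859561, 0.5132344 , 0.30321066]), 'orientation': array([-2.67338780e-04,  2.31306630e-01,  9.72880632e-01, -6.69515813e-04]), 'wrist_force': array([-0.43491405,  0.1608285 , -0.4791256 ]), 'ft_torque': array([-0.00035838,  0.05182245, -0.03255827]), 'grip_force': 0.0, 'finger_gap': 0.08563462893067975} 0.0726
```

View pics/scene0.png

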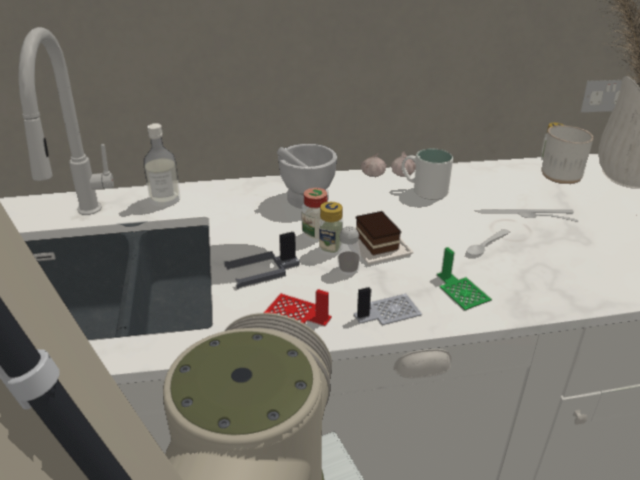

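View pics/top0.png

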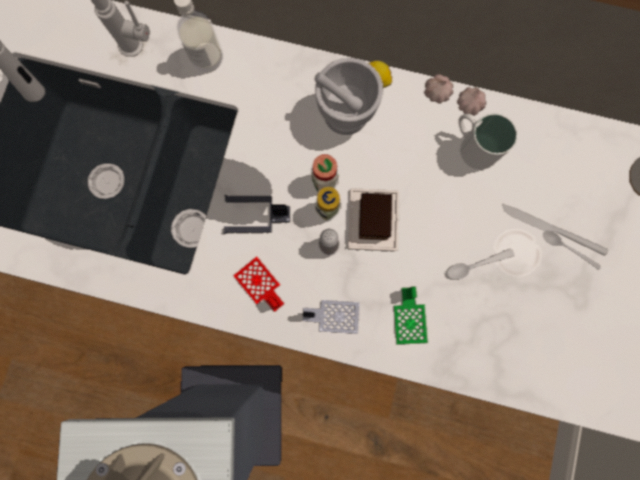

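Scene view: holder grip at (288,247), plate tab at (364,302), jars (315,210), (331,225), shaker (348,248), cake (378,235). Top view: holder rails at (225–272, 198–232), with the mouth facing the sink, grip at (281,213), silver stencil at (338,317) with its tab at (308,314). Jars are at (325,168) and (328,203), shaker at (329,240), cake at (376,217).

```bash
python3 - <<'E'
from h import *
import pickle
def rect(P,name):
    xy=P[:,:2].astype(np.float32)*1000
    (c,s,a)=cv2.minAreaRect(xy); print(name,len(P),'rect c',np.round(c,1),'size',np.round(s,1),'ang',round(a,1),'med',np.median(xy,0).round(1),'z',np.percentile(P[:,2]*1000,[2,50,98]).round(1))
for n in ('top','scene'):
    c=pickle.load(open(n+'0.pkl','rb')); P=cloud(c); f=c['frame'].astype(int)
    def box(u0,u1,v0,v1,lo,hi,nm,cond=None):
        m=np.zeros((480,640),bool); m[v0:v1,u0:u1]=1
        m&=(P[...,2]>lo)&(P[...,2]<hi)
        if cond is not None: m&=cond
        if m.sum()>4: rect(P[m],n+' '+nm)
        else: print(n,nm,'none')
    dark=f.max(2)<90
    if n=='top':
        box(262,300,195,232,.05,.08,'grip top'); box(215,275,185,245,.004,.02,'rails',dark)
        box(298,322,300,330,.045,.08,'tab top'); box(318,362,295,338,-.01,.012,'plate',(f.max(2)<185))
        box(355,395,185,245,.035,.06,'cake top'); box(340,405,180,255,.004,.02,'plate rim')
        box(310,340,150,180,.085,.11,'jarA'); box(315,342,185,215,.085,.11,'jarB'); box(315,342,225,255,.06,.11,'shaker')
        box(290,400,330,345,-.02,.02,'table')
    else:
        box(275,300,228,265,.055,.08,'grip top',dark); box(220,300,240,290,.004,.02,'rails',dark)
        box(352,375,280,320,.05,.08,'tab top',dark); box(350,402,205,250,.042,.058,'cake top')
        box(300,330,185,215,.085,.11,'jarA');box(318,345,200,225,.085,.11,'jarB');box(338,362,225,260,.06,.11,'shaker')
        box(352,420,230,265,.006,.02,'rim')
t=pickle.load(open('top0.pkl','rb'))['frame'];s=pickle.load(open('scene0.pkl','rb'))['frame']
a=cv2.resize(t[180:340,205:405],(800,640))[:600];cv2.imwrite('pics/topz.png',a[:,:,::-1])
E
```

```text
top grip top 125 rect c [ 539.1 -254.9] size [11.8 29. ] ang 0.1 med [ 538.  -255.1] z [52.7 65.7 69.4]
top rails 593 rect c [ 539.9 -192.1] size [75.6 97.8] ang 0.0 med [ 537.9 -192.9] z [ 4.7 12.4 16. ]
top tab top 63 rect c [ 342.3 -309.4] size [20.6  9.3] ang 83.4 med [ 342.3 -310.3] z [56.4 60.9 64.4]
top plate 1208 rect c [ 338.2 -364.2] size [77.7 61.3] ang 86.6 med [ 338.6 -364.6] z [-1.   4.4  8.4]
top cake top 1407 rect c [ 527.7 -437. ] size [60.3 84.4] ang 87.8 med [ 526.  -436.6] z [46.7 51.3 54.5]
top plate rim 1558 rect c [ 534.6 -433.7] size [128.  150.6] ang 88.0 med [ 513.  -425.1] z [ 4.3  7.9 15.1]
top jarA 515 rect c [ 607.3 -340.8] size [45.3 43.7] ang 1.1 med [ 605.4 -340.9] z [ 88.2  98.2 101.5]
top jarB 438 rect c [ 547.5 -346.7] size [41.3 39.9] ang 15.1 med [ 546.7 -346.7] z [ 87.7  97.5 100.6]
top shaker 315 rect c [ 477.3 -347.6] size [33.2 34. ] ang 89.5 med [ 475.5 -347.1] z [62.  86.6 91.8]
top table 1646 rect c [ 299.  -376.5] size [208.5  26.7] ang 89.7 med [ 299.  -377.4] z [-1.9  1.6  6.5]
scene grip top 97 rect c [ 536.7 -250. ] size [28.6 10.9] ang 88.3 med [ 535.2 -248.6] z [55.2 61.4 65.8]
scene rails 679 rect c [ 539.2 -201.7] size [ 78.3 127.1] ang 0.3 med [ 529.7 -205.3] z [ 4.3  9.6 17.7]
scene tab top 73 rect c [ 339.2 -303.2] size [18.6  8.6] ang 89.6 med [ 338. -303.] z [50.2 56.6 59.7]
scene cake top 818 rect c [ 517.6 -400.1] size [ 96.6 144.7] ang 12.3 med [ 519.5 -428.9] z [42.9 47.8 54.4]
scene jarA 418 rect c [ 580.  -329.1] size [43.8 96.6] ang 72.9 med [ 592.1 -332.8] z [85.8 94.6 97.4]
scene jarB 301 rect c [ 556.9 -341.7] size [62.3 41.1] ang 4.0 med [ 542.6 -340.4] z [85.7 93.8 96.5]
scene shaker 332 rect c [ 490.6 -350.7] size [33.  70.4] ang 67.6 med [ 466.2 -339.6] z [60.6 78.1 87.9]
scene rim 418 rect c [ 484.4 -427.6] size [104.8 116.3] ang 63.5 med [ 486.9 -418.8] z [ 6.2  9.8 19.6]
```

View pics/topz.png

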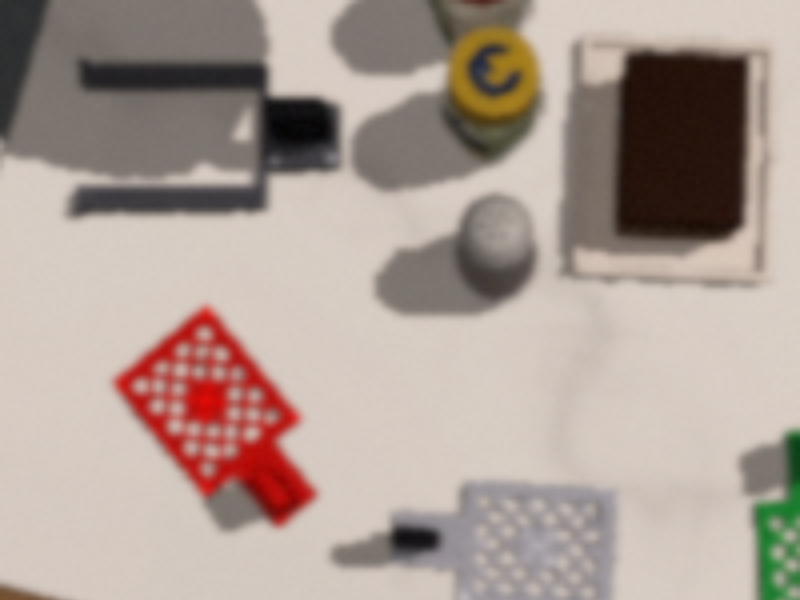

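```bash
python3 -m handwheel '{"deltas":[[1,0,0,0,0.9],[1,0,0,0,0.9],[1,0,0,0,0.9],[1,0,0,0,0.9],[1,0,0,0,0.9],[1,0,0,0,0.9],[1,0,0,0,0.92],[1,-0.5,0.5,0,0],[1,-1,0.9,0,0],[1,-1,0.9,0,0],[1,-1,0.9,0,0],[1,-1,0.9,0,0],[1,-1,0,0,0],[1,-1,0,0,0],[1,-1,0,0,0],[1,-1,0,0,0],[1,-1,0,0,0],[1,-1,0,0,0]]}' 30 && python3 -m handwheel '{"deltas":[[1,-1,0,0,0],[1,-1,0,0,0],[1,-1,-0.3,0,0],[1,-1,-0.3,0,0],[1,-1,-0.3,0.25,0],[1,-1,-0.3,0.25,0],[1,-1,-0.3,0.25,0],[1,-1,-0.3,0.25,0],[1,-1,-0.2,0.25,0],[1,-1,0,0,0],[1,-0.05,0,0,0],[1,0,0,0,0],[1,0,0,0,0]]}'
python3 - <<'E'
from h import *
import pickle
c=cam('wrist'); save(c,'w1.png'); pickle.dump(c,open('w1.pkl','wb')); s=status.get_state(); print(s['clock'],s['tcp_pos'],s['orientation'],c['o'])
E
```

```text
clock: 2.4
tcp_pos: [0.4229, 0.0924, 0.3037]
orientation: [-0.0, 0.707, 0.707, -0.0]
wrist_force: [-0.3, -0.7, -0.2]
finger_gap: 0.0852
grip_force: 0.0
clock: 4.03
tcp_pos: [0.3435, -0.3073, 0.2538]
orientation: [-0.0, 0.706, 0.708, 0.0]
wrist_force: [0.1, 0.6, -1.0]
finger_gap: 0.0856
grip_force: 0.0
4.075 [ 0.34362296 -0.30732527  0.25389699] [-2.05635504e-04  7.06308236e-01  7.07904386e-01  1.21150376e-04] [ 0.34424073 -0.2309533   0.32445151]
```

View pics/w1.png

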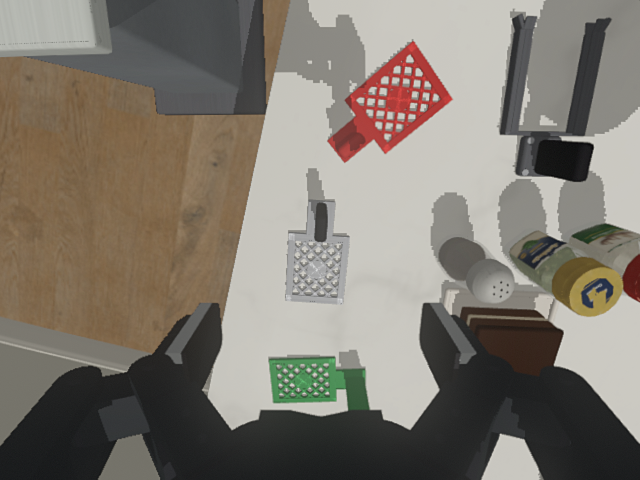

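```bash
cat >> h.py <<'E'
def rect(P,name):
    xy=P[:,:2].astype(np.float32)*1000
    (c,s,a)=cv2.minAreaRect(xy); print(name,len(P),'c',np.round(c,1),'size',np.round(s,1),'ang',round(a,1),'med',np.median(xy,0).round(1),'z',np.percentile(P[:,2]*1000,[2,50,98]).round(1))
def box(c,P,u0,u1,v0,v1,lo,hi,nm,cond=None):
    m=np.zeros((480,640),bool); m[v0:v1,u0:u1]=1
    m&=(P[...,2]>lo)&(P[...,2]<hi)
    if cond is not None: m&=cond
    if m.sum()>4: rect(P[m],nm)
    else: print(nm,'none')
    return P[m]
E
python3 - <<'E'
from h import *
import pickle
c=pickle.load(open('w1.pkl','rb')); P=cloud(c); f=c['frame'].astype(int); dark=f.max(2)<100; sil=(f.max(2)<195)
box(c,P,300,340,195,250,.055,.075,'tab top',dark)
box(c,P,280,355,228,308,-.01,.01,'plate',sil)
box(c,P,500,600,125,190,.058,.075,'grip top',dark)
r=box(c,P,490,615,5,140,.006,.018,'rails',dark)
box(c,P,510,600,130,190,-.002,.02,'foot',sil)
box(c,P,230,290,150,300,-.02,.02,'table')
# tab top corner check: triangulate against top camera, black tab and grip centroid rays
t=pickle.load(open('top0.pkl','rb'))
def tri(c1,p1,c2,p2):
    d1=(rays(c1,[p1])@c1['R'].T)[0];d2=(rays(c2,[p2])@c2['R'].T)[0]
    k=np.linalg.lstsq(np.c_[d1,-d2],c2['o']-c1['o'],rcond=None)[0]
    a=c1['o']+k[0]*d1;b=c2['o']+k[1]*d2; return ((a+b)/2*1000).round(1),np.linalg.norm(a-b)*1000
def cen(c,P,u0,u1,v0,v1,lo):
    m=np.zeros((480,640),bool);m[v0:v1,u0:u1]=1;m&=(P[...,2]>lo)&(c['frame'].max(2)<100)
    v,u=np.nonzero(m);return cv2.minAreaRect(np.c_[u,v].astype(np.float32))[0]
Pt=cloud(t)
print(tri(c,cen(c,P,300,340,195,250,.058),t,cen(t,Pt,298,322,300,330,.055)))
print(tri(c,cen(c,P,500,600,125,190,.063),t,cen(t,Pt,262,300,195,232,.062)))
E
```

```text
tab top 307 c [ 344.4 -306.5] size [21.6  9.6] ang 86.2 med [ 344.7 -305.5] z [56.6 60.1 61.7]
plate 3878 c [ 344.6 -363.9] size [86.4 71.1] ang 86.6 med [ 340.  -362.7] z [-0.3  4.1  5.7]
grip top 789 c [ 540.9 -252. ] size [12.6 29.5] ang 2.7 med [ 538.4 -251.4] z [58.5 65.6 67.7]
rails 3917 c [ 541.8 -188.2] size [79.2 97.6] ang 0.4 med [ 520.2 -188.6] z [ 7.  12.3 14.7]
foot 2447 c [ 561.4 -256. ] size [102.6  54.7] ang 1.0 med [ 536.5 -252.6] z [-0.7  9.5 18. ]
table 7094 c [ 283.1 -324.6] size [153.8  62.2] ang 88.4 med [ 291.  -330.9] z [-0.8  0.6  4.2]
(array([ 343.4, -309.2,   49. ]), np.float64(1.9890816541849643))
(array([ 539.4, -253. ,   65.8]), np.float64(3.032093636899914))
```

```bash
python3 -m handwheel '{"deltas":[[1,0,0.02,0.6,0.35],[1,0,0,0.8,0],[1,0,0,0.8,0],[1,0,0,0.8,0],[1,0,0,0.5,0],[1,0,0,0.37,0],[1,0,0,0,0],[-1,0,0,0,0],[-1,0,0,0,0],[-1,0,0,0,0],[-1,0,0,0,0],[-1,0,0,0,0],[-1,0,0,0,0]]}' 40
python3 - <<'E'
from h import *
s=status.get_state(); print(s['finger_gap'],s['grip_force'],s['tcp_pos'],s['orientation'],s['wrist_force'])
E
```

```text
clock: 5.7
tcp_pos: [0.3445, -0.3086, 0.0994]
orientation: [0.0, 0.728, 0.686, -0.0]
wrist_force: [-0.7, 0.5, 5.2]
finger_gap: 0.0094
grip_force: 41.2
0.009420306288117306 41.24772906303406 [ 0.34449235 -0.30860837  0.09941391] [ 2.81927742e-04  7.28067416e-01  6.85505477e-01 -8.72290808e-06] [-0.67271909  0.53677211  5.22608706]
```

```bash
python3 -m handwheel '{"deltas":[[-1,0,0,-0.4,0],[-1,0,0,-0.8,0],[-1,0,0,-0.9,0],[-1,0,0,-0.9,0],[-1,0,0,-0.8,-0.35],[-1,0.2,0.5,0,0],[-1,0.3,0.8,0,0],[-1,0.3,0.9,0,0],[-1,0.3,0.9,0,0],[-1,0.3,0.9,0,0],[-1,0.1,0.6,0,0],[-1,0,0.3,0,0],[-1,0,0,0,0],[-1,0,0,0,0]]}'
python3 - <<'E'
from h import *
import pickle
c=cam('wrist'); save(c,'w2.png'); pickle.dump(c,open('w2.pkl','wb')); s=status.get_state(); print(s['tcp_pos'],s['orientation'],c['o'])
E
```

```text
clock: 7.45
tcp_pos: [0.5394, -0.2484, 0.2509]
orientation: [-0.0, 0.707, 0.707, -0.0]
wrist_force: [0.6, -0.3, -1.0]
finger_gap: 0.0093
grip_force: 40.7
[ 0.53939281 -0.24849164  0.25105143] [-3.36616880e-04  7.07098256e-01  7.07115219e-01 -1.00250901e-04] [ 0.54031129 -0.17205308  0.32148686]
```

View pics/w2.png

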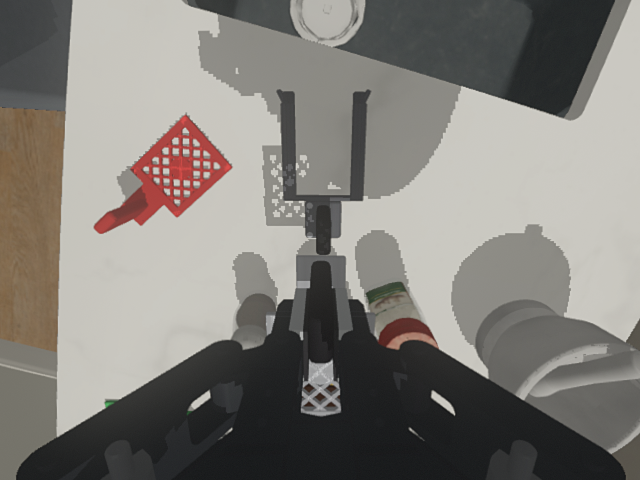

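Wrist view: rails at u≈288 and 360 (v 90–200), back bar at v≈197, grip at (323,230). The held tongue's end is at (320,258) with the tab behind it, straight in the hand.

```bash
python3 - <<'E'
from h import *
import pickle
c=pickle.load(open('w2.pkl','rb')); P=cloud(c); f=c['frame'].astype(int); dark=f.max(2)<110
box(c,P,300,345,200,256,.058,.075,'grip top',dark)
L=box(c,P,270,300,105,190,.0095,.0145,'railL',dark); Rr=box(c,P,348,375,105,190,.0095,.0145,'railR',dark)
for q in (L,Rr):
    k=np.polyfit(q[:,1],q[:,0],1); print('yaw dev deg (dx/dy)',np.degrees(np.arctan(k[0])),'x at y=-.193',np.polyval(k,-.193)*1000)
box(c,P,270,375,85,205,.0095,.0145,'frame top',dark)
box(c,P,270,375,85,205,.0095,.03,'frame+flare',dark)
box(c,P,300,345,190,202,.009,.0145,'backbar',dark)
t=box(c,P,292,350,252,300,.13,.17,'tongue',f.max(2)>90)
tb=box(c,P,300,340,255,300,.17,.23,'tab',dark)
for lab,q in(('tongue',t),('tab',tb)):
  if len(q)>20:
    b=np.round(q[:,1],3);ys=np.unique(b);ys=[y for y in ys if (b==y).sum()>5]
    print(lab,[(round(y*1000),round(q[b==y,0].min()*1000,1),round(q[b==y,0].max()*1000,1),round(np.median(q[b==y,2])*1000,1)) for y in ys][::3])
E
```

```text
grip top 543 c [ 542.1 -251.6] size [11.1 29.6] ang 0.0 med [ 542.1 -250.5] z [60.5 66.1 67.7]
railL 1098 c [ 511.6 -187.6] size [11.5 71.4] ang 0.1 med [ 511.7 -186.3] z [10.9 12.5 13.9]
railR 1110 c [ 573.1 -187.5] size [71.2 11.5] ang 89.9 med [ 573.  -185.5] z [10.9 12.5 14. ]
yaw dev deg (dx/dy) 0.028035802296413108 x at y=-.193 511.64601861800065
yaw dev deg (dx/dy) 0.3075100376833902 x at y=-.193 572.9568129291828
frame top 3161 c [ 542.1 -188.3] size [97.9 78.3] ang 90.0 med [ 541.4 -192.2] z [10.6 12.4 14.1]
frame+flare 3297 c [ 542.1 -188.3] size [97.9 78.3] ang 90.0 med [ 541.4 -189.8] z [10.6 12.5 15.2]
backbar 250 c [ 541.4 -232.1] size [ 5.  40.1] ang 89.8 med [ 541.4 -231.5] z [ 9.2 11.8 13.7]
tongue 1077 c [ 540.2 -242.7] size [26.  17.9] ang 0.2 med [ 539.9 -240.6] z [153.4 155.9 157.1]
tab 824 c [ 539.8 -237.3] size [17.3  4.7] ang 0.4 med [ 540.  -236.3] z [170.9 187.  198.5]
tongue [(-251, np.float64(527.2), np.float64(552.6), np.float64(155.9)), (-248, np.float64(527.3), np.float64(553.1), np.float64(156.2)), (-245, np.float64(527.4), np.float64(553.0), np.float64(156.0)), (-242, np.float64(527.4), np.float64(553.0), np.float64(156.1)), (-239, np.float64(527.5), np.float64(553.0), np.float64(155.9)), (-236, np.float64(527.6), np.float64(552.8), np.float64(156.0))]
tab [(-240, np.float64(532.0), np.float64(548.2), np.float64(185.5)), (-237, np.float64(535.6), np.float64(544.7), np.float64(185.9))]
```

```bash
python3 -m handwheel '{"deltas":[[-1,0.4,0.05,0,0],[-1,0.8,0,0,0],[-1,0.9,0,0,0],[-1,0.9,0,0,0],[-1,0.9,0,0,0],[-1,0.8,0,0,0],[-1,0.45,0,0,0],[-1,0.2,0,0.3,0],[-1,0,0,0.7,0],[-1,0,0,0.8,0],[-1,0,0,0.8,0],[-1,0,0,0.6,0],[-1,0,0,0.4,0],[-1,0,0,0.08,0],[-1,0,0,0,0],[-1,0,0,0,0]]}'
python3 - <<'E'
from h import *
import pickle
s=status.get_state(); print(s['tcp_pos'],s['orientation'],s['wrist_force'],s['ft_torque'])
for n in('top','wrist','scene'):
  c=cam(n); pickle.dump(c,open(n+'3.pkl','wb'));c['P']=cloud(c); 
  if n=='top':T=c
  if n=='wrist': W=c
save(W,'w3.png')
a=cv2.resize(T['frame'][170:260,190:310],(800,600),interpolation=cv2.INTER_CUBIC);cv2.imwrite('pics/t3.png',a[:,:,::-1])
E
```

```text
clock: 9.5
tcp_pos: [0.5429, -0.0344, 0.1049]
orientation: [0.001, 0.707, 0.707, 0.001]
wrist_force: [0.2, -0.2, -1.2]
finger_gap: 0.0092
grip_force: 40.7
[ 0.54290059 -0.03441911  0.10489772] [8.47380882e-04 7.06793341e-01 7.07419357e-01 5.55233421e-04] [ 0.17315402 -0.20988034 -1.20237154] [-0.01556523 -0.04335205 -0.02184652]
```

View pics/w3.png

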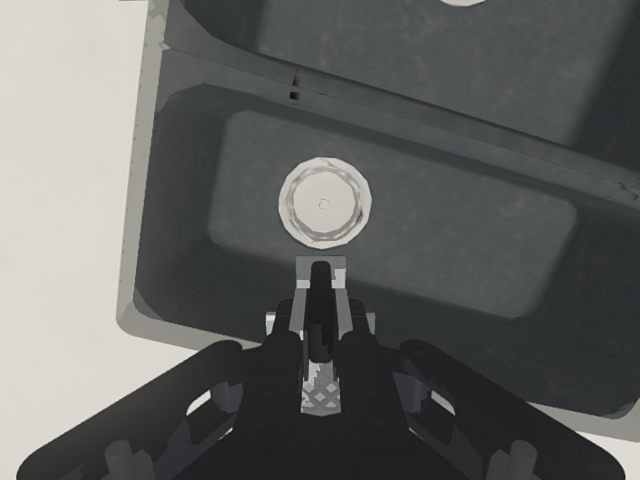

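```bash
python3 -m handwheel '{"deltas":[[-1,0,-0.04,0.03,0],[-1,0,0,0,0],[-1,-0.2,0,0,0],[-1,-0.2,0,0,0],[-1,-0.2,0,0,0],[-1,-0.2,0,0,0],[-1,-0.2,0,0,0],[-1,-0.1,0,0,0],[-1,0,0,0,0]]}'
python3 - <<'E'
from h import *
s=status.get_state(); print(s['tcp_pos'],s['orientation'],s['wrist_force'],s['ft_torque'])
T=cam('top');P=cloud(T); f=T['frame'].astype(int)
a=cv2.resize(T['frame'][170:260,190:310],(800,600),interpolation=cv2.INTER_CUBIC);cv2.imwrite('pics/t4.png',a[:,:,::-1])
E
```

```text
clock: 10.78
tcp_pos: [0.5407, -0.0789, 0.1028]
orientation: [0.0, 0.707, 0.707, -0.0]
wrist_force: [-0.2, -0.5, 1.0]
finger_gap: 0.0094
grip_force: 40.9
[ 0.54068558 -0.07889135  0.10277913] [ 4.10491718e-04  7.07016024e-01  7.07197375e-01 -2.16323088e-04] [-0.19208391 -0.53855415  0.95384835] [-0.26987886 -0.01260891  0.02059108]
```

View pics/t4.png

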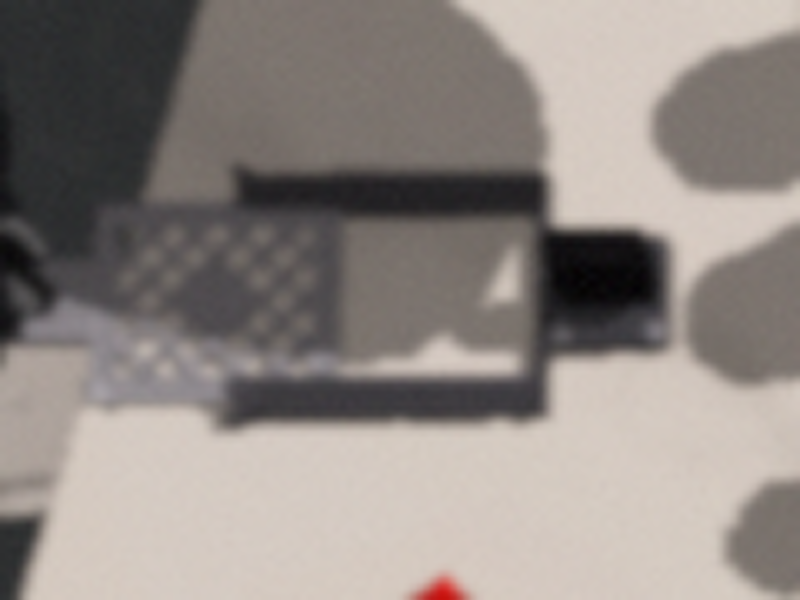

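The plate has entered between the rails (leading edge at u≈340, well aligned). I'm continuing to push it in.

```bash
python3 -m handwheel '{"deltas":[[-1,-0.1,0,-0.015,0],[-1,-0.2,0,0,0],[-1,-0.2,0,0,0],[-1,-0.2,0,0,0],[-1,-0.2,0,0,0],[-1,-0.2,0,0,0],[-1,-0.15,0,0,0],[-1,-0.08,0,0,0],[-1,0,0,0,0],[-1,0,0,0,0]]}'
python3 - <<'E'
from h import *
s=status.get_state(); print(s['tcp_pos'],s['wrist_force'],s['ft_torque'])
T=cam('top');P=cloud(T);f=T['frame'].astype(int);dark=f.max(2)<90
box(T,P,262,300,195,232,.055,.08,'grip top');box(T,P,215,275,185,245,.0085,.016,'rails',dark)
c=cam('wrist');P=cloud(c);f=c['frame'].astype(int)
q=box(c,P,290,352,248,300,-.01,.03,'tongue',f.max(2)>90);print(q[:,1].max() if len(q) else 0)
E
```

```text
clock: 12.08
tcp_pos: [0.5406, -0.1312, 0.1033]
orientation: [-0.0, 0.707, 0.708, 0.0]
wrist_force: [-0.6, 0.2, 0.5]
finger_gap: 0.0095
grip_force: 40.7
[ 0.54057288 -0.13123047  0.10327081] [-0.58459534  0.22277974  0.47892498] [ 0.05655227 -0.03013907  0.01020055]
grip top 120 c [ 539.4 -255.2] size [11.8 29.9] ang 0.5 med [ 538.6 -255.4] z [55.8 66.  69.4]
rails 751 c [ 540.2 -186.6] size [ 75.  108.2] ang 0.7 med [ 541.1 -188.5] z [ 8.6 12.  15.6]
tongue 2028 c [ 541.4 -129.5] size [34.2 30.1] ang 0.4 med [ 541.2 -122.3] z [-0.4  6.8  9.5]
-0.114486751654055
```

```bash
python3 -m handwheel '{"deltas":[[-1,-0.05,0,0,0],[-1,-0.05,0,0,0],[-1,0,0,0,0]]}' ; for i in 1 ; do python3 -m handwheel '{"deltas":[[-1,-0.03,0,0,0],[-1,0,0,0,0]]}'|grep -E "tcp|wrist"; done;  python3 -m handwheel '{"deltas":[[-1,-0.03,0,0,0],[-1,0,0,0,0]]}'|grep -E "tcp|wrist";  python3 -m handwheel '{"deltas":[[-1,-0.03,0,0,0],[-1,0,0,0,0]]}'|grep -E "tcp|wrist"
python3 - <<'E'
from h import *
T=cam('top');P=cloud(T)
box(T,P,262,300,195,232,.055,.08,'grip top')
E
```

```text
clock: 12.55
tcp_pos: [0.5407, -0.1356, 0.1033]
orientation: [0.0, 0.707, 0.707, 0.0]
wrist_force: [1.0, 0.8, -1.1]
finger_gap: 0.0095
grip_force: 40.7
tcp_pos: [0.5406, -0.1367, 0.1033]
wrist_force: [-0.3, 0.2, -0.3]
tcp_pos: [0.5406, -0.1377, 0.1033]
wrist_force: [0.1, 0.7, -0.1]
tcp_pos: [0.5406, -0.1389, 0.1033]
wrist_force: [0.4, 1.3, -0.4]
grip top 117 c [ 539. -257.] size [29.6 11.5] ang 89.0 med [ 538.4 -257.2] z [56.1 66.3 68.9]
```

```bash
python3 -m handwheel '{"deltas":[[-1,0,0,0.015,0],[-1,0,0,0,0],[-0.5,0,0,0,0],[1,0,0,0,0],[1,0,0,0,0],[1,0,0,0,0],[1,0,0,-0.3,0],[1,0,0,-0.8,0],[1,0,0,-0.9,0],[1,0,0,-0.9,0],[1,-0.4,0.03,-0.6,0],[1,-0.9,0,-0.2,0],[1,-0.9,0,0,0],[1,-0.6,0,0,0],[1,-0.07,0,0,0],[1,0,0,0,0],[1,0,0,0,0]]}'
python3 - <<'E'
from h import *
import pickle
c=cam('wrist'); save(c,'w5.png'); pickle.dump(c,open('w5.pkl','wb')); s=status.get_state(); print(s['tcp_pos'],c['o'])
P=cloud(c); f=c['frame'].astype(int); dark=f.max(2)<110
box(c,P,270,375,190,270,.058,.075,'grip top',dark)
box(c,P,250,390,60,215,.0095,.0145,'frame top',dark)
box(c,P,270,375,40,190,.04,.075,'tab top',dark)
E
```

```text
clock: 15.48
tcp_pos: [0.5419, -0.2527, 0.2506]
orientation: [-0.0, 0.706, 0.708, 0.0]
wrist_force: [-0.7, 0.2, 0.5]
finger_gap: 0.0854
grip_force: 0.0
[ 0.54191342 -0.25276622  0.25063622] [ 0.54258161 -0.17638807  0.32123495]
grip top 552 c [ 542.3 -254. ] size [29.4 11.1] ang 90.0 med [ 542.3 -252.8] z [60.  66.1 67.8]
frame top 3473 c [ 543.5 -188.6] size [ 77.5 124. ] ang 0.5 med [ 544.8 -197.2] z [ 9.9 12.4 14. ]
tab top 530 c [ 541.2 -137.6] size [ 9.9 22. ] ang 1.0 med [ 541.3 -138.5] z [45.1 63.6 65.3]
```

View pics/w5.png

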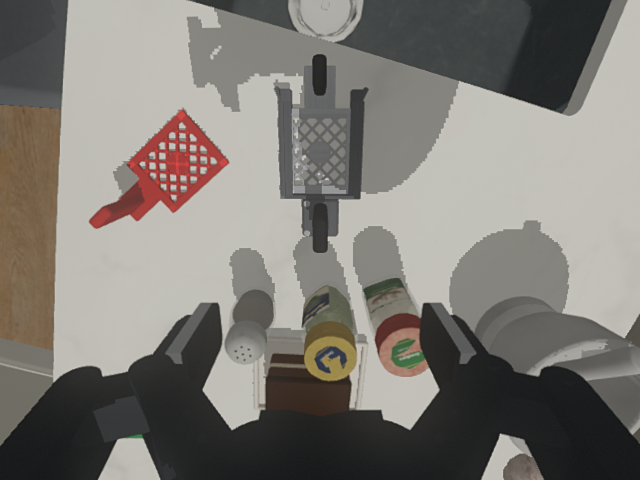

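Plate is seen home in the slot (diamonds at (322,140), tab at (320,75) outside the mouth), and grip at (320,228). Tab-to-grip spacing of 116.4 mm against the nominal 118 mm fits. Next I grasp the grip and lift.

```bash
python3 -m handwheel '{"deltas":[[1,-0.03,0.01,0.4,0],[1,0,0,0.8,0],[1,0,0,0.9,0],[1,0,0,0.8,0],[1,0,0,0.6,0],[1,0,0,0.26,0],[1,0,0,0,0],[-1,0,0,0,0],[-1,0,0,0,0],[-1,0,0,0,0],[-1,0,0,0,0],[-1,0,0,0,0],[-1,0,0,0,0],[-1,0,0,-0.1,0],[-1,0,0,-0.2,0],[-1,0,0,-0.2,0],[-1,0,0,0,0]]}' 100
python3 - <<'E'
from h import *
import pickle
s=status.get_state(); print(s['tcp_pos'],s['orientation'],s['ft_torque'])
c=cam('wrist'); save(c,'w6.png'); P=cloud(c); f=c['frame'].astype(int); dark=f.max(2)<110
ok=(P[...,2]>.015)&(P[...,2]<.045)&(P[...,1]>-.24)
q=box(c,P,230,410,30,260,.015,.045,'frame',dark)
q=q[q[:,1]<-.15]
A=np.c_[q[:,0]-.54,q[:,1]+.195,np.ones(len(q))]; k=np.linalg.lstsq(A,q[:,2],rcond=None)[0]; r=q[:,2]-A@k
m=abs(r)<.003; k=np.linalg.lstsq(A[m],q[m,2],rcond=None)[0]; print('slopes x,y',k,m.sum())
box(c,P,270,375,0,150,.06,.1,'tab top',dark)
E
```

```text
clock: 17.65
tcp_pos: [0.5429, -0.2554, 0.1213]
orientation: [0.001, 0.707, 0.707, 0.0]
wrist_force: [0.4, 0.3, -2.7]
finger_gap: 0.0108
grip_force: 97.4
[ 0.54288512 -0.25536821  0.12127587] [8.72522873e-04 7.06765318e-01 7.07447508e-01 2.17200613e-04] [-0.06969011 -0.0195519   0.02468731]
frame 17460 c [ 544.3 -189.4] size [ 75.1 102.2] ang 1.2 med [ 543.6 -195.2] z [26.3 32.4 35.6]
slopes x,y [-0.00056317  0.02052567  0.03215992] 12607
tab top 1180 c [ 542.4 -146.7] size [10.2  4.9] ang 2.3 med [ 542.4 -147.8] z [61.9 80.9 85.2]
```

```bash
python3 - <<'E'
from h import *
import pickle
for n,b in(('w1',(430,600,290,430)),('w2',(0,1,0,1)),('w5',(255,375,350,420)),('top0',(350,400,180,250)),('top3',(350,400,180,250)),('scene0',(350,402,205,250))):
    c=pickle.load(open(n+'.pkl','rb'));P=cloud(c);f=c['frame'].astype(int)
    br=(f[...,0]<130)&(f[...,0]>f[...,2]+5)
    q=box(c,P,*b,.047,.057,n+' cake',br)
    if len(q): print(np.percentile(q[:,:2]*1000,[1,99],axis=0).round(1).tolist())
T=pickle.load(open('top0.pkl','rb'));P=cloud(T);f=T['frame'].astype(int)
q=box(T,P,342,405,182,256,.004,.014,'rim',f.min(2)>150)
m=P[...,2]; 
for nm,b in(('mortar',(315,385,55,135)),('bottle',(170,225,0,75)),('mug',(455,520,110,170))):
    u0,u1,v0,v1=b; z=P[v0:v1,u0:u1]; k=z[...,2]>.05; print(nm,np.nanpercentile(z[k],[2,98],axis=0).round(3).tolist())
E
```

```text
w1 cake 2967 c [ 529.6 -429.5] size [51.7 84.6] ang 86.6 med [ 536.3 -421.4] z [47.8 50.5 51.8]
[[490.0, -453.3], [569.7, -403.2]]
w2 cake none
w5 cake 2806 c [ 530.8 -424.1] size [41.7 83.9] ang 86.5 med [ 530.9 -421.1] z [47.8 50.6 51.9]
[[489.7, -443.0], [571.0, -403.3]]
top0 cake 1341 c [ 527.7 -436. ] size [58.6 84.2] ang 88.3 med [ 526.3 -435.9] z [48.2 51.3 54.5]
[[486.1, -464.9], [568.5, -406.4]]
top3 cake 1343 c [ 527.5 -435.8] size [58.4 83.7] ang 88.4 med [ 526.  -435.8] z [48.1 51.4 54.3]
[[486.1, -465.0], [568.4, -406.4]]
scene0 cake 541 c [ 524.5 -431.9] size [59.8 85.3] ang 86.2 med [ 523.8 -430.4] z [47.  48.2 50.4]
[[484.4, -459.9], [566.2, -402.7]]
rim 767 c [ 531.6 -436.4] size [122.5 148.8] ang 88.0 med [ 499.2 -460.4] z [ 4.2  8.5 13.3]
mortar [[0.689, -0.446, 0.051], [0.814, -0.329, 0.124]]
bottle [[0.845, -0.139, 0.052], [0.958, -0.068, 0.176]]
mug [[0.629, -0.693, 0.051], [0.711, -0.604, 0.093]]
```

```bash
python3 -m handwheel '{"deltas":[[-1,0,0,-0.2,0],[-1,0,0,-0.4,0],[-1,0,0,-0.5,0],[-1,0,0,-0.5,0],[-1,0,0,-0.5,0],[-1,0,0,-0.4,0],[-1,0,0,-0.25,0],[-1,0,-0.2,0,0],[-1,0,-0.4,0,0],[-1,0,-0.5,0,0],[-1,0,-0.4,0,0],[-1,0,-0.2,0,0],[-1,0,-0.1,0,0],[-1,0,0,0,0]]}'
```

```text
clock: 19.45
tcp_pos: [0.4704, -0.2552, 0.2304]
orientation: [0.0, 0.707, 0.707, 0.0]
wrist_force: [-0.8, 1.3, -2.0]
finger_gap: 0.0109
grip_force: 97.6
```

```bash
python3 -m handwheel '{"deltas":[[-1,0,0,0,0.3],[-1,0,0,0,0.6],[-1,0,0,0,0.75],[-1,0,0,0,0.75],[-1,0,0,0,0.75],[-1,0,0,0,0.75],[-1,0,0,0,0.75],[-1,0,0,0,0.75],[-1,0,0,0,0.75],[-1,0,0,0,0.75],[-1,0,0,0,0.75],[-1,0,0,0,0.75],[-1,0,0,0,0.6],[-1,0,0,0,0.3],[-1,0,0,0,0],[-1,0,0,0,0]]}' && python3 -m handwheel '{"deltas":[[-1,0,0.15,0,0],[-1,0.05,0.3,0,0],[-1,0.05,0.45,0,0],[-1,0.05,0.55,0,0],[-1,0.04,0.6,0,0],[-1,0,0.6,0,0],[-1,0,0.55,0,0],[-1,0,0.45,0,0],[-1,0,0.35,0,0],[-1,0,0.22,0,0],[-1,0,0.1,0,0],[-1,0,0.05,0,0],[-1,0,0,0,0],[-1,0,0,0,0]]}'
python3 - <<'E'
from h import *
import pickle
s=status.get_state(); print(s['clock'],s['tcp_pos'],s['orientation'],s['joint_pos'])
T=cam('top');pickle.dump(T,open('top7.pkl','wb'));P=cloud(T);f=T['frame'].astype(int)
S=cam('scene');pickle.dump(S,open('scene7.pkl','wb'))
a=np.vstack([cv2.resize(T['frame'][140:260,310:470],(800,600))]);cv2.imwrite('pics/t7.png',a[:,:,::-1])
b=cv2.resize(S['frame'][170:290,300:460],(800,600));cv2.imwrite('pics/s7.png',b[:,:,::-1])
E
```

```text
clock: 21.45
tcp_pos: [0.4706, -0.255, 0.2302]
orientation: [-0.0, 1.0, -0.025, 0.0]
wrist_force: [-1.8, -0.1, -2.7]
finger_gap: 0.0108
grip_force: 97.6
clock: 23.2
tcp_pos: [0.4691, -0.4296, 0.2304]
orientation: [-0.0, 1.0, -0.025, 0.0]
wrist_force: [0.7, 0.5, -2.2]
finger_gap: 0.0112
grip_force: 97.6
23.2 [ 0.46906547 -0.42961095  0.23037413] [-8.50755502e-05  9.99676672e-01 -2.54272043e-02  4.72906452e-05] [-8.67695562e-01  4.59444070e-01  8.14419913e-02  1.19285824e+00
  1.83854339e-04  2.32475698e+00]
```

View pics/t7.png

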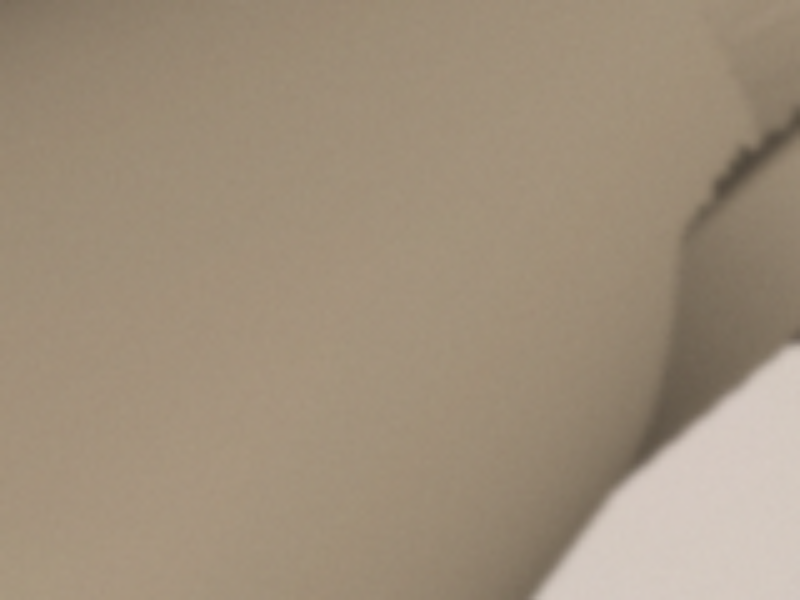

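The arm hides the cake from the top camera (the whole crop is arm), so I'm switching to the wrist view.

```bash
python3 - <<'E'
from h import *
import pickle
W=cam('wrist');pickle.dump(W,open('w8.pkl','wb'));S=pickle.load(open('scene7.pkl','rb'))
a=np.vstack([cv2.resize(W['frame'],(400,300)),cv2.resize(S['frame'][150:270,290:450],(400,300))]);
cv2.imwrite('pics/ws8.png',np.ascontiguousarray(a[:,:,::-1]))
P=cloud(W);f=W['frame'].astype(int)
box(W,P,0,640,0,330,.044,.056,'cake',(f[...,0]<140)&(P[...,0]>.46)&(P[...,0]<.6)&(P[...,1]<-.38)&(P[...,1]>-.49))
box(W,P,0,640,0,330,.004,.014,'plate rim',(P[...,0]>.44)&(P[...,0]<.62)&(P[...,1]<-.37)&(P[...,1]>-.50)&(f.min(2)>100))
h=box(W,P,100,540,0,330,.12,.16,'holder',(P[...,0]>.4)&(P[...,0]<.7))
hh=h[(h[:,0]>.50)&(h[:,0]<.56)]
A=np.c_[hh[:,0]-.53,hh[:,1]+.433,np.ones(len(hh))]
for _ in range(3):
    k=np.linalg.lstsq(A,hh[:,2],rcond=None)[0];m=abs(hh[:,2]-A@k)<.006;A=A[m];hh=hh[m]
print('slope',k,len(hh))
for x in np.arange(.47,.61,.01):
    q=h[abs(h[:,0]-x)<.002]
    if len(q): print(round(x*1000),(q[:,1].min()*1000).round(1),(q[:,1].max()*1000).round(1),(np.median(q[:,2])*1000).round(1))
E
```

```text
cake 3811 c [ 526.9 -434.8] size [60.  79.2] ang 87.1 med [ 537.1 -436.8] z [48.7 50.5 51.9]
plate rim 1664 c [ 530.2 -434. ] size [ 85.8 121.5] ang 87.1 med [ 523.3 -408.9] z [ 4.4  6.7 11.4]
holder 30480 c [ 531.9 -433.8] size [ 78.8 135.3] ang 86.6 med [ 539.  -434.5] z [135.5 138.5 145.4]
slope [0.01012779 0.00186616 0.13910562] 15767
470 -448.2 -414.4 141.2
480 -448.4 -414.8 141.6
490 -468.6 -396.9 141.4
500 -469.3 -396.2 137.8
510 -469.7 -396.6 137.6
520 -470.3 -397.2 138.0
530 -470.7 -397.5 137.7
540 -471.6 -398.3 137.7
550 -471.3 -398.6 138.1
560 -472.2 -399.4 138.1
570 -472.8 -399.7 138.4
580 -476.3 -398.8 142.7
590 -449.5 -423.0 137.8
600 -449.2 -423.5 137.7
```

View pics/ws8.png

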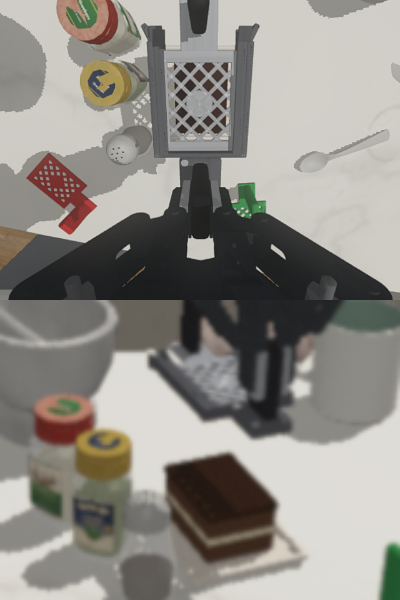

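Wrist view: cake centred under the stencil at (200,100) and squared with it. Scene view: the holder clears the jars above the cake. Centres agree within 1 mm and the yaws are both −2.9°, so I lower straight down.

```bash
python3 -m handwheel '{"deltas":[[-1,0,0,0.1,0],[-1,0,0,0.2,0],[-1,0,0,0.3,0],[-1,0,0,0.3,0],[-1,0,0,0.25,0],[-1,0,0,0.2,0],[-1,0,0,0.15,0],[-1,0,0,0.1,0],[-1,0,0,0.07,0],[-1,0,0,0,0],[-1,0,0,0,0],[-1,0,0,0,0]]}'
python3 - <<'E'
from h import *
s=status.get_state(); print(s['clock'],s['tcp_pos'],s['qvel'].round(3))
W=cam('wrist');P=cloud(W);f=W['frame'].astype(int)
h=box(W,P,100,540,0,330,.055,.085,'holder',(P[...,0]>.4)&(P[...,0]<.7))
for x in (.50,.53,.56):
    q=h[abs(h[:,0]-x)<.002]; print(x,q[:,1].min(),q[:,1].max(),np.percentile(q[:,2],90))
box(W,P,220,420,0,330,.044,.055,'cake',(f[...,0]<140))
box(W,P,280,360,0,100,.09,.14,'tab top',f.max(2)<110)
E
```

```text
clock: 24.85
tcp_pos: [0.4691, -0.4301, 0.1638]
orientation: [0.0, 1.0, -0.026, 0.0]
wrist_force: [-0.3, 0.5, -3.1]
finger_gap: 0.0109
grip_force: 97.6
24.85 [ 0.4690693  -0.43014813  0.16376417] [-0.002 -0.001  0.     0.001  0.002  0.004]
holder 38742 c [ 535.9 -404.3] size [144.  144.7] ang 89.3 med [ 541.6 -425.2] z [57.9 71.6 83. ]
0.5 -0.4699967947899994 -0.3968734916132606 0.07551687077797749
0.53 -0.4715590569960483 -0.34219640250258515 0.07585050756098828
0.56 -0.47258528256292964 -0.35990093496922015 0.07632942955577499
cake 5120 c [ 534.8 -433.8] size [51.6 74.1] ang 87.3 med [ 536.3 -433.7] z [49.2 50.6 51.9]
tab top 1341 c [ 580. -436.] size [9.9 4.7] ang 85.4 med [ 578.9 -436.1] z [ 91.5 120.2 127.9]
```

```bash
python3 -m handwheel '{"deltas":[[-1,0,0,0.05,0],[-1,0,0,0,0],[-1,0,0,0,0],[-1,0,0,0,0]]}' && python3 -c "
from workcell import hand_in
print(hand_in())"
```

```text
clock: 25.4
tcp_pos: [0.469, -0.43, 0.1615]
orientation: [-0.0, 1.0, -0.026, 0.0]
wrist_force: [0.4, -1.0, -2.7]
finger_gap: 0.0111
grip_force: 97.6
the job is handed in; nothing more can be done
None
```

The job is handed in at 25.4 s of the 67 s (no verdict came back): by my measurements the stencil is home in the slot, and the holder is held level, centred and squared over the cake about 1 cm above the icing.

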